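# Find the socket for the flagged nut on the layout's joining plate

## Robot

A 7-joint arm with a two-finger parallel gripper is mounted at the origin on the work surface. World frame = base frame: x ahead of the robot, y to its left, z up, the work surface at z = 0. Lengths are in m, angles in rad, forces in N, time in s.
With the tool pointing down it reaches from about 0.35 to 0.9 m from the base axis. Payload 7.2 kg.
Tool frame: the origin (TCP) lies midway between the tips of the shut fingers; the grasp point (between the pads) lies 19 mm behind it (ctrl.pinch_z is the distance from the TCP to the grasp point, in m); z points along the fingers, y is the line along which they close (so a half turn about z gives the same grasp; the last joint's range is limited). The gripper opens to 88 mm and grips with 3 to 60 N. Pads are 20 mm wide; open, the fingers measure 115 mm over their backs; the gripper's body (75 mm by 178 mm) begins 61 mm behind the grasp point.
Start: joints at [1.226, 0.411, -0.013, 1.596, 0.006, 1.134, -0.082], TCP at [0.171, -0.601, 0.223] pointing down, gripper open.
Joint ranges: [-2.95, 2.95], [-0.29, 1.99], [-1.47, 1.44], [0.14, 2.54], [-1.03, 4.17], [0.13, 1.85], [-2.86, 2.86]. Speed limits (rad/s): [2.39, 2.39, 3.01, 3.01, 3.14, 3.14, 3.14].

## Interface

Orientations are given as a unit quaternion [w, x, y, z].
In Python, from plant import ctrl gives the robot as it stands.
- The arm moves only by the tool play_rows, never from a script. Its argument "steps" is a list of rows, each an object of numbers: "x", "y", "z": the shift along the tool's x, y, z each as a share of 300 mm, from -1 to 1; "rx", "ry", "rz": the turn, a rotation vector about the tool's x, y, z each as a share of 360 degrees, from -1 to 1; "hand": the closure, from -1 (fully open) to 1 (shut). A call has 1 to 12 rows; each row is the pose to reach, as a shift and turn from the pose commanded when the call began, along the tool's axes at that moment, turning the shorter way round; what a row does not reach only later rows make up. A row lasts 1/8 s, in which the tool goes at most 62.5 mm and 10.7 degrees, less where a joint would pass 70% of its speed; a pose out of reach is approached as far as the arm can. A call with a number of a shift or a turn outside -1 to 1 is refused whole. A call with a gripper value outside its range is refused whole. The fingers move at their own pace and stop on an object; "force" is the grip in N (left out, the last holds). Time passes only in rows, so rows that repeat a pose let the fingers close. It gives the time, the measured TCP pose, the force, the opening and the grip force at its end, in the units of the state.
- ctrl.get_state(): the state, without advancing time (a new reading comes with each control period).
- ctrl.capture(name): name is "scene" or "top" or "wrist"; returns (picture, depth): 384x512x3 uint8, red, green, blue; 384x512 float32, m along the optical axis (not along the pixel's ray), 0 where there is no reading.
- ctrl.camera_params(name): a dict with "fx", "fy", "cx", "cy" (pixels), "R" (3x3) and "t" (3): a world point X has camera coordinates R X + t; the wrist camera has in their place "mount" (4x4, takes a point from camera to tool coordinates, whose origin is the TCP and whose axes are the flange's). Camera axes: x right, y down, z forward; pixel columns grow to the right and rows downward; lengths in m; the calibration is good to about 2 mm. A picture is of the moment at which its call begins: read the wrist's pose just before it. camera_params takes no time and is no camera call.
- ctrl.finish_job(): hands the job in; it is judged then, once.
Trained networks look in the newest picture that a camera, given by its name, has taken for a name from the list of things; names that differ only in an ending like _2 or _b are one class to them, and where a whole thing is asked for, a point or a joint stands for the part that bears it (a point fixed in the world has none). Each returns a list of dicts, best first, with "conf" (0 to 1); they miss things now and then, are a little off and sometimes report something else, mostly with a low value. They report only what shows in the picture. A call takes as long as a camera call. They do not tell look-alikes from the thing itself.
- ctrl.look_for(camera, target): "box" ([left, top, right, bottom] in pixels, round what is visible of it).
- ctrl.silhouettes(camera, target): "mask" (384x512 bool, what is visible of it) and "box" ([left, top, right, bottom] in pixels, round what is visible of it).
The state is a dict: "t": time; "q": joint angles; "joint_vel": joint speeds; "joint_torque": joint torques, N m; "tcp_pos": TCP position; "ee_rot": TCP orientation; "contact_force": force on the tool from outside, world axes, zero at the start; "ft_torque": the same for the moment, N m; "finger_gap": finger opening in m; "gripper_force": force on a finger pad.
Only numpy, scipy, OpenCV 4.12 (cv2) and the standard library are available. Lean on these libraries where they do the work, as an engineer would, in place of code of your own. Each camera call takes 0.05 s, during which the arm holds its last target. There are 200 camera calls.

## Task

The nut at the yellow-painted end of the model railway section's joining plate is due for tightening: find the socket in the tray that truly fits it (snug on the hexagon, not a larger one that spins loose), trying them on it as needed, and stand any that do not fit back upright in a pocket of the tray. Finish while still holding the fitting socket in the gripper, upright and pushed fully home over the nut down to its washer, and leave everything else on the bench where it is.

Things in the scene. Friction and masses are not known exactly. Their poses are not given: they have to be found in the camera images.
- socket_red: chromed hex socket with red band for 10 mm nuts: 25 mm diameter, 64 mm tall, 140 g, mouth down in a tray pocket. Hex opening 11.2 mm across flats, 30 mm deep, with a lead-in 1.2 mm wide, oiled; square hole on top. Origin: centre of the mouth; z up; a flat of the hex faces +x (repeats every 60 degrees). Grip from above, 35 to 62 mm above the mouth. A socket drops loosely over smaller nuts too and spins.
- socket_yellow: chromed hex socket with yellow band for 13 mm nuts: 25 mm diameter, 64 mm tall, 140 g, mouth down in a tray pocket. Hex opening 14.2 mm across flats, 30 mm deep, with a lead-in 1.2 mm wide, oiled; square hole on top. Origin: centre of the mouth; z up; a flat of the hex faces +x (repeats every 60 degrees). Grip from above, 35 to 62 mm above the mouth. A socket drops loosely over smaller nuts too and spins.
- socket_blue: chromed hex socket with blue band for 16 mm nuts: 25 mm diameter, 64 mm tall, 140 g, mouth down in a tray pocket. Hex opening 17.2 mm across flats, 30 mm deep, with a lead-in 1.2 mm wide, oiled; square hole on top. Origin: centre of the mouth; z up; a flat of the hex faces +x (repeats every 60 degrees). Grip from above, 35 to 62 mm above the mouth. A socket drops loosely over smaller nuts too and spins.
- tray: black socket tray with red edges, fixed, 236 x 74 mm, 16 mm high; origin: centre of its underside; its row of four round pockets lies along its x axis. Pockets are 31 mm in diameter, 8 mm deep with small chamfers, floors 8 mm above the bench, 55 mm apart; the sockets start centred in them
- pocket0 (a point): centre of the floor of tray pocket 0 (at x = -82.5 mm in the tray's frame)
- pocket1 (a point): centre of the floor of tray pocket 1 (at x = -27.5 mm in the tray's frame)
- pocket2 (a point): centre of the floor of tray pocket 2 (at x = 27.5 mm in the tray's frame)
- pocket3 (a point): centre of the floor of tray pocket 3 (at x = 82.5 mm in the tray's frame)
- section: model railway section fixed on the bench: two boards 36 mm high, 300 mm (x) by 344 mm (y), track and trees to its +x side. A grey joining plate 46 x 200 x 5 mm lies across the joint near the mahogany front (-x) edge, with four nuts 48 mm apart along y. Origin: centre of the underside; bolt places at x = -80 mm, y = -72 (marked), -24, 24, 72 mm, plate top 41 mm up
- marked (a point): bolt place at the yellow-painted end of the joining plate, on the bolt axis at the plate's upper face (41 mm above the bench); exactly one of the four nuts sits here, and that is the nut to be fitted
- nut_a: hex nut, washer and rod, fixed tight; 10, 13 or 16 mm across flats, which is not told; the nuts are shuffled over the four bolt places. Origin: underside of the washer, z up. Washer 34 mm wide, 3 mm thick; hex above it 6, 8 or 10 mm high (for 10, 13, 16); rod 6 mm above the nut. A flat of the hex faces +x (repeats every 60 degrees).
- nut_b: hex nut, washer and rod, fixed tight; 10, 13 or 16 mm across flats, which is not told; the nuts are shuffled over the four bolt places. Origin: underside of the washer, z up. Washer 34 mm wide, 3 mm thick; hex above it 6, 8 or 10 mm high (for 10, 13, 16); rod 6 mm above the nut. A flat of the hex faces +x (repeats every 60 degrees).
- nut_c: hex nut, washer and rod, fixed tight; 10, 13 or 16 mm across flats, which is not told; the nuts are shuffled over the four bolt places. Origin: underside of the washer, z up. Washer 34 mm wide, 3 mm thick; hex above it 6, 8 or 10 mm high (for 10, 13, 16); rod 6 mm above the nut. A flat of the hex faces +x (repeats every 60 degrees).
- nut_d: hex nut, washer and rod, fixed tight; 10, 13 or 16 mm across flats, which is not told; the nuts are shuffled over the four bolt places. Origin: underside of the washer, z up. Washer 34 mm wide, 3 mm thick; hex above it 6, 8 or 10 mm high (for 10, 13, 16); rod 6 mm above the nut. A flat of the hex faces +x (repeats every 60 degrees).
- adapter: short dark square-drive adapter, 22 mm diameter, 38 mm tall, standing in one of the tray's pockets; not needed, origin at its foot
- boxcar: maroon model box car, 60 x 235 x 90 mm, standing on the section's track; bystander, origin at rail height under its middle, length along its y
- yellow_car: yellow model box car, 60 x 235 x 90 mm, on the bench; bystander, origin under its middle
- ratchet: ratchet handle with red grip, 235 mm long along its x, lying on the bench; bystander, origin near its middle at the bench
- glue: white glue bottle, 42 mm diameter, 115 mm tall; bystander, origin at its foot
- paint_jar: small dark red paint jar, 36 mm diameter, 45 mm tall; bystander, origin at its foot
- screwdriver: green screwdriver, 190 mm, lying on the bench; bystander
- turf_jar: jar of green scenery stock, 62 mm diameter, 85 mm tall; bystander, origin at its foot
Not all that is in view belongs to the job. Leave any green or orange look-alike of the socket_red alone.

How it is judged:
At the end, for the whole second after the job is handed in: The socket that matches the marked nut is held by the fingers (over 2 N) at rest over it: mouth within 2.5 mm of the washer, within 3 mm of the bolt axis, upright within 4.5 degrees; the two other sockets stand at the bottom of tray pockets, upright within 7 degrees (((horizontal distance between nut_b and marked below 0.01 m and horizontal distance between socket_red and nut_b below 0.003 m and z of socket_red in the frame of nut_b between 0.001 and 0.0055 m and angle between socket_red's own z axis and vertical below 0.08 rad and contact force between the fingers and socket_red above 2 N and linear speed of socket_red below 0.02 m/s and z of socket_yellow in the frame of tray between 0.005 and 0.011 m and horizontal distance between each of socket_yellow, socket_blue and tray below 0.1 m and angle between each of socket_yellow, socket_blue's own z axis and vertical below 0.12 rad and z of socket_blue in the frame of tray between 0.005 and 0.011 m) or (horizontal distance between nut_a and marked below 0.01 m and horizontal distance between socket_yellow and nut_a below 0.003 m and z of socket_yellow in the frame of nut_a between 0.001 and 0.0055 m and angle between socket_yellow's own z axis and vertical below 0.08 rad and contact force between the fingers and socket_yellow above 2 N and linear speed of socket_yellow below 0.02 m/s and z of socket_red in the frame of tray between 0.005 and 0.011 m and horizontal distance between each of socket_red, socket_blue and tray below 0.1 m and angle between each of socket_red, socket_blue's own z axis and vertical below 0.12 rad and z of socket_blue in the frame of tray between 0.005 and 0.011 m) or (horizontal distance between nut_d and marked below 0.01 m and horizontal distance between socket_yellow and nut_d below 0.003 m and z of socket_yellow in the frame of nut_d between 0.001 and 0.0055 m and angle between socket_yellow's own z axis and vertical below 0.08 rad and contact force between the fingers and socket_yellow above 2 N and linear speed of socket_yellow below 0.02 m/s and z of socket_red in the frame of tray between 0.005 and 0.011 m and horizontal distance between each of socket_red, socket_blue and tray below 0.1 m and angle between each of socket_red, socket_blue's own z axis and vertical below 0.12 rad and z of socket_blue in the frame of tray between 0.005 and 0.011 m) or (horizontal distance between nut_c and marked below 0.01 m and horizontal distance between socket_blue and nut_c below 0.003 m and z of socket_blue in the frame of nut_c between 0.001 and 0.0055 m and angle between socket_blue's own z axis and vertical below 0.08 rad and contact force between the fingers and socket_blue above 2 N and linear speed of socket_blue below 0.02 m/s and z of socket_red in the frame of tray between 0.005 and 0.011 m and horizontal distance between each of socket_red, socket_yellow and tray below 0.1 m and angle between each of socket_red, socket_yellow's own z axis and vertical below 0.12 rad and z of socket_yellow in the frame of tray between 0.005 and 0.011 m))); the arm keeps its last pose, push and grip.
It fails at once if anything on the bench other than the three sockets is shifted by more than 3 cm (distance of any of adapter, boxcar, yellow_car, ratchet, glue, paint_jar, screwdriver, turf_jar from where it was at the start of the episode above 0.03 m).
It also fails if it takes over 72 s, if anything falls off the work surface, if the arm or the gripper's body presses on something with over 40 N, if the wrist force passes 120 N, or if a joint passes its speed limit or range.

## Working session

There is one attempt and no reset: what is moved stays moved. The work goes in short steps, Python scripts to look and compute and a tool call to move; the robot and the scene stay as the last step left them, time stands still between calls to the robot, and variables do not carry over. Pictures are saved under pics/ and viewed, at most 10 in all, crops included, and the job is handed in when it is done.

Besides the shell and the picture viewer there is one more tool, called after "Call:" as name(argument=value, ...), one argument or row to a line, values as JSON. play_rows: Moves the arm, as the interface text tells. Shift numbers are shares of 300 mm and turn numbers shares of 360 degrees, none past 1 either way. Its arguments: {"type":"object","properties":{"steps":{"type":"array"},"force":{"type":"number"}},"required":["steps"]}

```bash
mkdir -p pics; cat > h.py <<'E'
import numpy as np, cv2
from plant import ctrl
def world(cam,d,mask_or_uv,st=None):
    p=ctrl.camera_params(cam)
    if isinstance(mask_or_uv,np.ndarray) and mask_or_uv.dtype==bool:
        v,u=np.nonzero(mask_or_uv&(d>0))
    else:
        u,v=np.array(mask_or_uv).T.astype(int)
    z=d[v,u]; C=np.stack([(u-p['cx'])/p['fx']*z,(v-p['cy'])/p['fy']*z,z],1)
    if 'R' in p: return (C-p['t'])@p['R']
    w,x,y,zz=st['ee_rot']
    from scipy.spatial.transform import Rotation as Ro
    R=Ro.from_quat([x,y,zz,w]).as_matrix(); m=p['mount']
    return (C@m[:3,:3].T+m[:3,3])@R.T+st['tcp_pos']
E
python3 - <<'E'
from h import *
st=ctrl.get_state(); print(st['t'],st['tcp_pos'],st['ee_rot'],st['contact_force'])
ims=[]
for c in ['scene','top']:
    im,d=ctrl.capture(c); cv2.imwrite(f'pics/{c}0.png',im[:,:,::-1]); np.save(f'{c}.npy',d)
    p=ctrl.camera_params(c); print(c,-p['R'].T@p['t'],p['fx'])
    for n in ['socket_red','socket_yellow','socket_blue','tray','section','adapter','nut_a']:
        for r in ctrl.silhouettes(c,n)[:5]:
            X=world(c,d,r['mask']); 
            if len(X): print(n,round(r['conf'],2),np.round(r['box']),np.round(np.median(X,0),3),np.round(X.max(0),3), np.round(X.min(0),3))
E
```

```text
0.0 [ 0.17061742 -0.60071684  0.22181482] [-7.92009778e-04  9.90436036e-01  1.37970307e-01 -1.62461566e-04] [ 0.88320309  0.26554514 -0.1931853 ]
scene [ 1.2225446  -0.81425899  1.01819156] 494.604959038321
socket_red 0.75 [169. 219. 181. 241.] [ 0.404 -0.251  0.049] [ 0.412 -0.225  0.074] [ 0.343 -0.261 -0.002]
socket_red 0.68 [161. 198. 174. 219.] [ 0.311 -0.205  0.038] [ 0.318 -0.191  0.065] [ 0.292 -0.214 -0.002]
socket_red 0.58 [139. 210. 150. 235.] [ 0.307 -0.283  0.039] [ 0.313 -0.268  0.066] [ 0.263 -0.291 -0.003]
socket_red 0.47 [145. 249. 155. 268.] [ 0.42  -0.357  0.041] [ 0.428 -0.341  0.067] [ 0.37  -0.365 -0.002]
socket_red 0.46 [191. 205. 204. 227.] [ 0.4   -0.163  0.041] [ 0.407 -0.126  0.068] [ 0.374 -0.171 -0.002]
socket_yellow 0.71 [195. 241. 205. 264.] [ 0.513 -0.262  0.049] [ 0.523 -0.245  0.073] [ 0.496 -0.27   0.007]
socket_yellow 0.67 [183. 233. 196. 253.] [ 0.455 -0.255  0.023] [ 0.47  -0.227  0.047] [ 0.42  -0.266  0.003]
socket_yellow 0.56 [158. 224. 235. 286.] [ 0.491 -0.269  0.014] [ 0.601 -0.19   0.074] [ 0.342 -0.304 -0.007]
socket_blue 0.64 [208. 252. 
[... 1844 characters left out ...]
.4   -0.114 -0.006]
section 0.49 [304. 124. 378. 140.] [ 0.708 -0.311  0.018] [ 0.736 -0.189  0.031] [ 0.695 -0.42  -0.006]
section 0.37 [325. 230. 334. 233.] [ 0.39  -0.244  0.067] [ 0.401 -0.233  0.076] [ 0.379 -0.259  0.017]
nut_a 0.52 [193. 196. 204. 210.] [0.478 0.137 0.044] [0.496 0.152 0.06 ] [0.462 0.121 0.037]
nut_a 0.5 [240. 201. 254. 210.] [ 0.473 -0.005  0.046] [0.487 0.007 0.064] [ 0.462 -0.017  0.039]
nut_a 0.48 [213. 199. 221. 212.] [0.477 0.089 0.045] [0.492 0.104 0.064] [0.461 0.076 0.033]
nut_a 0.41 [226. 202. 236. 210.] [0.476 0.042 0.044] [0.492 0.056 0.059] [0.463 0.028 0.035]
nut_a 0.36 [166. 129. 282. 229.] [0.527 0.056 0.037] [0.722 0.248 0.136] [ 0.398 -0.114 -0.009]
```

View pics/top0.png

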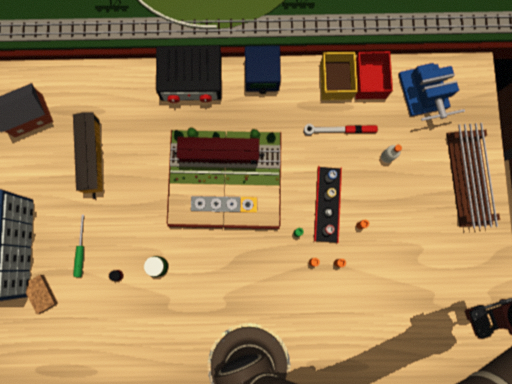

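View pics/scene0.png

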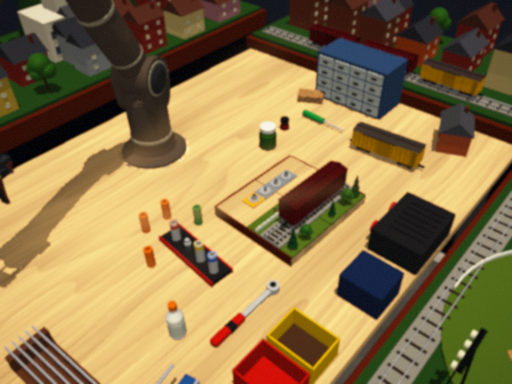

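The top view shows the tray with red (329,230), adapter (330,212), yellow (331,192) and blue (333,174). The marked nut is at (249,204) on the yellow patch. Things that could be taken for socket_red are orange (314,263), (340,263), (362,224), green (298,232) and the red-banded one in the tray, (329,230). I choose the one in the tray and will check it in a crop.

```bash
python3 - <<'E'
from h import *
im=cv2.imread('pics/top0.png'); a=cv2.resize(im[160:280,285:375],None,fx=5,fy=5,interpolation=3)[:600]; b=cv2.resize(im[190:220,185:265],None,fx=4,fy=4,interpolation=3)
o=np.zeros((600,800,3),np.uint8); o[:,:450]=a; o[:120,460:780]=b; cv2.imwrite('pics/crop1.png',o)
p=ctrl.camera_params('wrist'); print(p)
d=np.load('top.npy'); m=np.zeros(d.shape,bool); m[160:250,305:345]=1
X=world('top',d,m); 
for lo in np.arange(.36,.6,.0) if 0 else [.39,.44,.5,.555]:
    s=X[(abs(X[:,0]-lo)<.03)&(X[:,2]>.035)]; print(lo,len(s),s.mean(0),s.min(0),s.max(0))
E
```

```text
{'fx': 269.2620802488384, 'fy': 269.2620802488384, 'cx': 254.17928563331336, 'cy': 190.66863326057546, 'mount': array([[-4.77329676e-04, -9.67049506e-01, -2.54587953e-01,
         6.95488172e-02],
       [ 9.99999834e-01, -3.79049296e-04, -4.35095852e-04,
         7.16338832e-04],
       [ 3.24257844e-04, -2.54588119e-01,  9.67049525e-01,
        -1.61347405e-01],
       [ 0.00000000e+00,  0.00000000e+00,  0.00000000e+00,
         1.00000000e+00]])}
0.39 77 [ 0.39047223 -0.24437244  0.06401947] [ 0.37890824 -0.25905625  0.03552937] [ 0.40133442 -0.23303924  0.07622783]
0.44 14 [ 0.44611401 -0.25039434  0.04319036] [ 0.4403578  -0.2587465   0.03530125] [ 0.45156592 -0.24373297  0.05005556]
0.5 78 [ 0.49926121 -0.25419178  0.06345507] [ 0.48812534 -0.26746599  0.03573962] [ 0.51155446 -0.24370887  0.07739963]
0.555 78 [ 0.55365926 -0.25975413  0.06374849] [ 0.54277055 -0.27314224  0.03510671] [ 0.56607339 -0.24879942  0.07838338]
```

View pics/crop1.png

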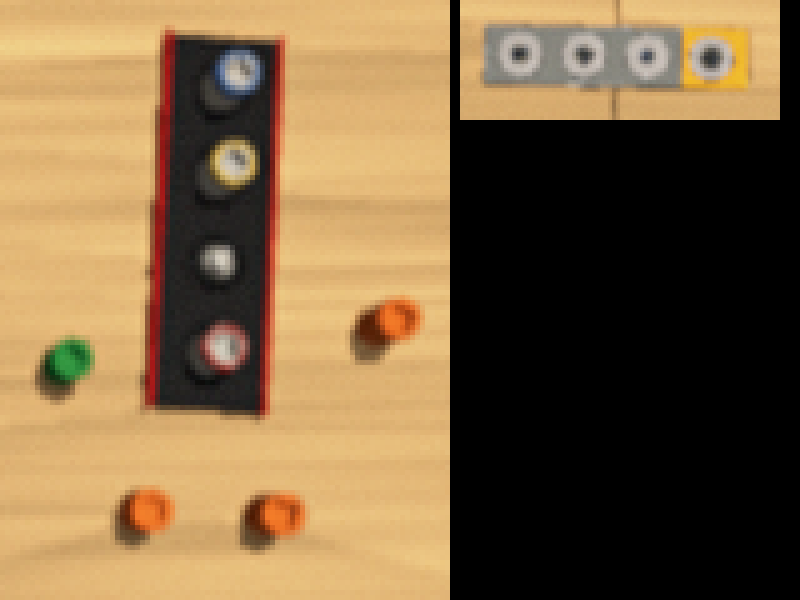

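Call:
play_rows(
  steps=[
    {"x": 0.967,"y": -0.967,"rz": 0.044,"hand": -1},
    {"x": 0.967,"y": -0.967,"rz": 0.044,"hand": -1},
    {"x": 0.967,"y": -0.967,"rz": 0.044,"hand": -1},
    {"x": 0.967,"y": -0.967,"rz": 0.044,"hand": -1},
    {"x": 0.967,"y": -0.967,"rz": 0.044,"hand": -1},
    {"x": 0.967,"y": -0.967,"rz": 0.044,"hand": -1},
    {"x": 0.967,"y": -0.967,"rz": 0.044,"hand": -1},
    {"x": 0.967,"y": -0.967,"rz": 0.044,"hand": -1},
    {"x": 0.967,"y": -0.967,"rz": 0.044,"hand": -1},
    {"x": 0.967,"y": -0.967,"rz": 0.044,"hand": -1},
  ],
)

```text
invalid input at $.steps[0]: expected keys x, y, z, rx, ry, rz, hand
```

Call:
play_rows(
  steps=[
    {"x": 0.967,"y": -0.967,"z": 0,"rx": 0,"ry": 0,"rz": 0.044,"hand": -1},
    {"x": 0.967,"y": -0.967,"z": 0,"rx": 0,"ry": 0,"rz": 0.044,"hand": -1},
    {"x": 0.967,"y": -0.967,"z": 0,"rx": 0,"ry": 0,"rz": 0.044,"hand": -1},
    {"x": 0.967,"y": -0.967,"z": 0,"rx": 0,"ry": 0,"rz": 0.044,"hand": -1},
    {"x": 0.967,"y": -0.967,"z": 0,"rx": 0,"ry": 0,"rz": 0.044,"hand": -1},
    {"x": 0.967,"y": -0.967,"z": 0,"rx": 0,"ry": 0,"rz": 0.044,"hand": -1},
    {"x": 0.967,"y": -0.967,"z": 0,"rx": 0,"ry": 0,"rz": 0.044,"hand": -1},
    {"x": 0.967,"y": -0.967,"z": 0,"rx": 0,"ry": 0,"rz": 0.044,"hand": -1},
    {"x": 0.967,"y": -0.967,"z": 0,"rx": 0,"ry": 0,"rz": 0.044,"hand": -1},
  ],
)

```text
t: 1.92
tcp_pos: [0.3702, -0.2437, 0.2228]
ee_rot: [0.0, 1.0, -0.0, -0.0]
contact_force: [-0.2, -0.3, 0.2]
finger_gap: 0.0879
gripper_force: 0.0
```

```bash
cat > shot.py <<'E'
from h import *
import sys
def shot(n):
    st=ctrl.get_state(); im,d=ctrl.capture('wrist'); cv2.imwrite(f'pics/{n}.png',im[:,:,::-1]); np.savez(f'{n}.npz',im=im,d=d,pos=st['tcp_pos'],rot=st['ee_rot'])
    return st,im,d
E
python3 - <<'E'
from shot import *
st,im,d=shot('w1')
m=np.ones(d.shape,bool); X=world('wrist',d,m&(d>0),st)
for x,y in [(.39,-.245),(.445,-.25),(.5,-.254),(.554,-.26)]:
    s=X[(np.hypot(X[:,0]-x,X[:,1]-y)<.024)&(X[:,2]>.068)]
    if len(s):
        (c,r)=cv2.minEnclosingCircle(s[:,:2].astype(np.float32)*1000); print(len(s),s.mean(0).round(4),np.round(c,1),round(r,1))
E
```

```text
16161 [ 0.3943 -0.2454  0.3292] [ 391.4 -245. ] 23.9
335 [ 0.5028 -0.2568  0.0711] [ 502.8 -256.9] 12.6
211 [ 0.5508 -0.2616  0.0709] [ 554.8 -262. ] 12.0
```

View pics/w1.png

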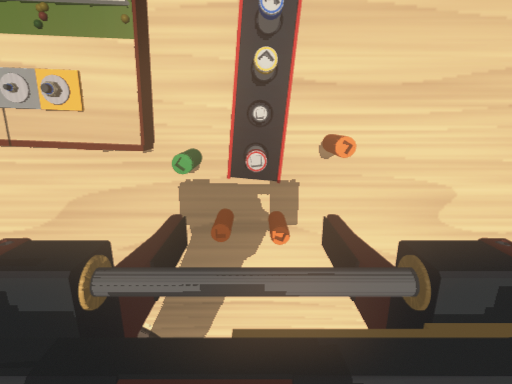

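Call:
play_rows(
  steps=[
    {"x": 0.2,"y": -0.8,"z": 0,"rx": 0,"ry": 0,"rz": 0,"hand": -1},
    {"x": 0.2,"y": -0.8,"z": 0,"rx": 0,"ry": 0,"rz": 0,"hand": -1},
    {"x": 0.33,"y": -0.8,"z": 0.2,"rx": 0,"ry": 0,"rz": 0,"hand": -1},
    {"x": 0.33,"y": -0.8,"z": 0.35,"rx": 0,"ry": 0,"rz": 0,"hand": -1},
    {"x": 0.33,"y": -0.8,"z": 0.35,"rx": 0,"ry": 0,"rz": 0,"hand": -1},
    {"x": 0.33,"y": -0.8,"z": 0.35,"rx": 0,"ry": 0,"rz": 0,"hand": -1},
    {"x": 0.33,"y": -0.8,"z": 0.35,"rx": 0,"ry": 0,"rz": 0,"hand": -1},
    {"x": 0.33,"y": -0.8,"z": 0.35,"rx": 0,"ry": 0,"rz": 0,"hand": -1},
  ],
)

```text
t: 2.98
tcp_pos: [0.4698, -0.0047, 0.1187]
ee_rot: [0.0, 1.0, -0.001, 0.001]
contact_force: [-0.0, -1.0, -0.1]
finger_gap: 0.0878
gripper_force: 0.0
```

The wrist picture shows the tray sockets: red (256,160), adapter (260,113), yellow (265,58), blue (271,5). The marked nut is at (53,90) on yellow.

```bash
python3 - <<'E'
from shot import *
st,im,d=shot('w2'); print(st['tcp_pos'])
X=world('wrist',d,np.ones(d.shape,bool)&(d>0),st)
for k in range(4):
    s=X[(abs(X[:,0]-.474)<.035)&(abs(X[:,1]-(-.005+.048*k))<.022)&(X[:,2]>.03)&(X[:,2]<.075)]
    if len(s)<50: continue
    h,e=np.histogram(s[:,2],np.arange(.034,.07,.001)); print(k,dict(zip((e[:-1]*1000).round().astype(int).tolist(),h.tolist())))
    t=s[s[:,2]>.0465]; 
    if len(t): (c,r)=cv2.minEnclosingCircle(t[:,:2].astype(np.float32)*1000); print(len(t),t.mean(0).round(4),c,r)
p=ctrl.camera_params('wrist'); from scipy.spatial.transform import Rotation as Ro
cv2.imwrite('pics/w2c.png',cv2.resize(im[100:260,150:350][:,:,::-1],None,fx=3.7,fy=3.7,interpolation=cv2.INTER_CUBIC))
E
```

```text
[ 0.4698343  -0.00465299  0.11867555]
0 {34: 312, 35: 593, 36: 155, 37: 15, 38: 18, 39: 292, 40: 719, 41: 269, 42: 252, 43: 366, 44: 91, 45: 10, 46: 10, 47: 1, 48: 4, 49: 12, 50: 17, 51: 25, 52: 47, 53: 49, 54: 25, 55: 1, 56: 5, 57: 6, 58: 34, 59: 53, 60: 6, 61: 0, 62: 0, 63: 0, 64: 0, 65: 0, 66: 0, 67: 0, 68: 0}
289 [ 0.477  -0.0062  0.0547] (475.70855712890625, -5.964138031005859) 8.972172737121582
1 {34: 328, 35: 526, 36: 155, 37: 12, 38: 30, 39: 410, 40: 669, 41: 184, 42: 288, 43: 485, 44: 128, 45: 7, 46: 9, 47: 9, 48: 11, 49: 23, 50: 13, 51: 4, 52: 2, 53: 9, 54: 9, 55: 16, 56: 4, 57: 0, 58: 0, 59: 0, 60: 0, 61: 0, 62: 0, 63: 0, 64: 0, 65: 0, 66: 0, 67: 0, 68: 0}
108 [0.4783 0.0409 0.0512] (477.321533203125, 41.55733871459961) 5.356406211853027
2 {34: 261, 35: 487, 36: 134, 37: 17, 38: 31, 39: 373, 40: 692, 41: 215, 42: 218, 43: 464, 44: 129, 45: 11, 46: 13, 47: 4, 48: 14, 49: 19, 50: 27, 51: 36, 52: 19, 53: 6, 54: 6, 55: 7, 56: 24, 57: 27, 58: 9, 59: 0, 60: 0, 61: 0, 62: 0, 63: 0, 64: 0, 65: 0, 66: 0, 67: 0, 68: 0}
202 [0.4802 0.0878 0.0529] (479.3258056640625, 89.25431823730469) 7.388513565063477
3 {34: 299, 35: 556, 36: 173, 37: 10, 38: 33, 39: 376, 40: 669, 41: 237, 42: 286, 43: 402, 44: 103, 45: 13, 46: 8, 47: 14, 48: 10, 49: 28, 50: 28, 51: 32, 52: 27, 53: 4, 54: 11, 55: 8, 56: 26, 57: 31, 58: 5, 59: 0, 60: 0, 61: 0, 62: 0, 63: 0, 64: 0, 65: 0, 66: 0, 67: 0, 68: 0}
228 [0.4821 0.1352 0.0526] (481.5752868652344, 136.73834228515625) 7.122684001922607
```

View pics/w2c.png

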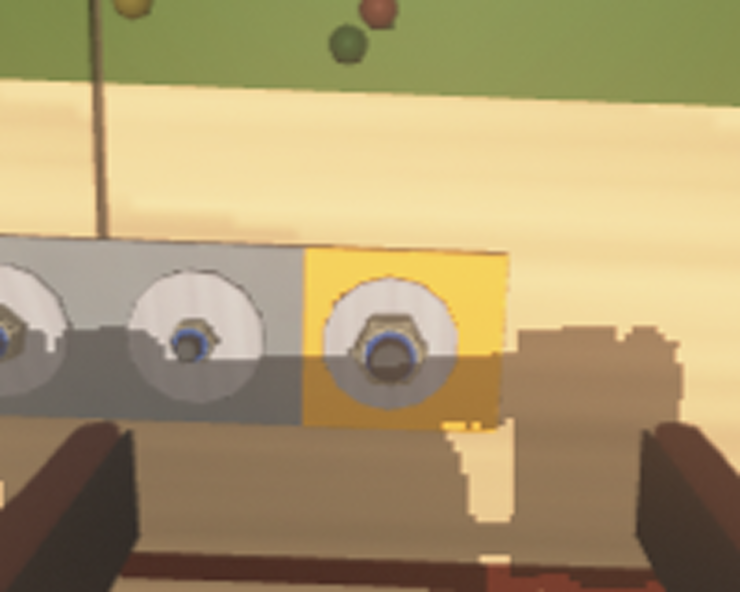

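The marked hex is 16 mm: its circumradius is 9.0 mm and the rod top is at z = 60 mm. The neighbours at (185,345) and further left are smaller. That makes it the blue socket, so next I look at it closely.

Call:
play_rows(
  steps=[
    {"x": 0.0,"y": 0.4,"z": -0.15,"rx": 0,"ry": 0,"rz": 0,"hand": -1},
    {"x": 0.28,"y": 0.854,"z": -0.1,"rx": 0,"ry": 0,"rz": 0,"hand": -1},
    {"x": 0.28,"y": 0.854,"z": -0.07,"rx": 0,"ry": 0,"rz": 0,"hand": -1},
    {"x": 0.28,"y": 0.854,"z": -0.07,"rx": 0,"ry": 0,"rz": 0,"hand": -1},
    {"x": 0.28,"y": 0.854,"z": -0.07,"rx": 0,"ry": 0,"rz": 0,"hand": -1},
    {"x": 0.28,"y": 0.854,"z": -0.07,"rx": 0,"ry": 0,"rz": 0,"hand": -1},
    {"x": 0.28,"y": 0.854,"z": -0.07,"rx": 0,"ry": 0,"rz": 0,"hand": -1},
    {"x": 0.28,"y": 0.854,"z": -0.07,"rx": 0,"ry": 0,"rz": 0,"hand": -1},
  ],
)

```text
t: 4.03
tcp_pos: [0.5534, -0.2577, 0.1392]
ee_rot: [-0.0, 1.0, 0.001, 0.0]
contact_force: [-0.1, 0.7, -0.2]
finger_gap: 0.0882
gripper_force: 0.0
```

```bash
python3 - <<'E'
from shot import *
def fit(s):
    A=np.c_[2*s[:,:2],np.ones(len(s))]; c=np.linalg.lstsq(A,(s[:,:2]**2).sum(1),rcond=None)[0]; return c[:2], np.sqrt(c[2]+c[0]**2+c[1]**2)
z=np.load('w2.npz'); st=dict(tcp_pos=z['pos'],ee_rot=z['rot'])
X=world('wrist',z['d'],z['d']>0,st)
def hullfit(s):
    h=cv2.convexHull(s[:,:2].astype(np.float32)*1000)[:,0]; return fit(h), cv2.minEnclosingCircle(h)
s=X[(np.hypot(X[:,0]-.4757,X[:,1]+.006)<.021)&(X[:,2]>.0425)&(X[:,2]<.047)]; print('washer',hullfit(s))
s=X[(np.hypot(X[:,0]-.4757,X[:,1]+.006)<.021)&(X[:,2]>.0575)&(X[:,2]<.07)]; print('rodtop',hullfit(s))
st,im,d=shot('w3'); print(st['tcp_pos'])
X=world('wrist',d,d>0,st)
for x,y in [(.5028,-.257),(.5545,-.262)]:
    s=X[(np.hypot(X[:,0]-x,X[:,1]-y)<.022)&(X[:,2]>.0695)&(X[:,2]<.09)]; print(hullfit(s),np.median(s[:,2]))
cv2.imwrite('pics/w3c.png',cv2.resize(im[100:260,150:350][:,:,::-1],None,fx=3.7,fy=3.7,interpolation=cv2.INTER_CUBIC))
E
```

```text
washer ((array([475.46670769,  -6.17853026]), np.float64(16.55405127306016)), ((475.44580078125, -6.205309867858887), 16.83233070373535))
rodtop ((array([475.49282298,  -6.19641039]), np.float64(4.642482723678329)), ((475.28350830078125, -6.230691909790039), 4.870173454284668))
[ 0.55343232 -0.257685    0.13921124]
((array([ 503.43671564, -256.66185678]), np.float64(12.285010635168103)), ((503.3143005371094, -256.600830078125), 12.61013412475586)) 0.07127040991009612
((array([ 557.93361396, -261.93662979]), np.float64(12.374484091046117)), ((557.8480224609375, -262.0841064453125), 12.660195350646973)) 0.0712823015005597
```

View pics/w3c.png

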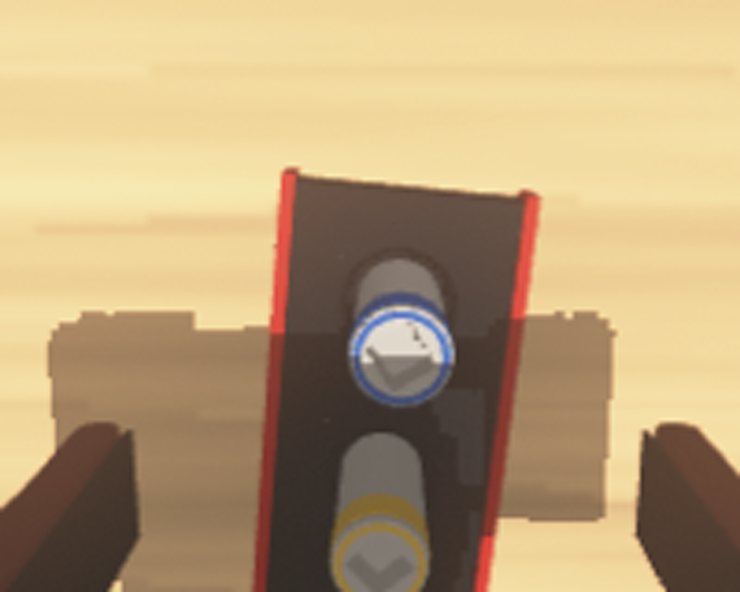

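The blue socket top is at (400,357) in the crop, and its square hole is turned by about 37°. The measured centre is (557.9, -262.0) mm.

Call:
play_rows(
  force=40,
  steps=[
    {"x": 0.015,"y": 0.0143,"z": 0.1,"rx": 0,"ry": 0,"rz": 0,"hand": -1},
    {"x": 0.015,"y": 0.0143,"z": 0.333,"rx": 0,"ry": 0,"rz": 0,"hand": -1},
    {"x": 0.015,"y": 0.0143,"z": 0.333,"rx": 0,"ry": 0,"rz": 0,"hand": -1},
    {"x": 0.015,"y": 0.0143,"z": 0.333,"rx": 0,"ry": 0,"rz": 0,"hand": -1},
    {"x": 0.015,"y": 0.0143,"z": 0.333,"rx": 0,"ry": 0,"rz": 0,"hand": 1},
    {"x": 0.015,"y": 0.0143,"z": 0.333,"rx": 0,"ry": 0,"rz": 0,"hand": 1},
    {"x": 0.015,"y": 0.0143,"z": 0.333,"rx": 0,"ry": 0,"rz": 0,"hand": 1},
    {"x": 0.015,"y": 0.0143,"z": 0.333,"rx": 0,"ry": 0,"rz": 0,"hand": 1},
    {"x": 0.015,"y": 0.0143,"z": 0.333,"rx": 0,"ry": 0,"rz": 0,"hand": 1},
    {"x": 0.015,"y": 0.0143,"z": 0.333,"rx": 0,"ry": 0,"rz": 0,"hand": 1},
  ],
)

```text
t: 5.32
tcp_pos: [0.558, -0.2633, 0.0387]
ee_rot: [-0.0, 1.0, 0.0, -0.0]
contact_force: [0.4, -0.6, 0.2]
finger_gap: 0.0314
gripper_force: 0.0
```

Still closing (31 mm gap). I hold, then lift.

Call:
play_rows(
  force=40,
  steps=[
    {"x": 0,"y": 0,"z": 0,"rx": 0,"ry": 0,"rz": 0,"hand": 1},
    {"x": 0,"y": 0,"z": 0,"rx": 0,"ry": 0,"rz": 0,"hand": 1},
    {"x": 0,"y": 0,"z": 0,"rx": 0,"ry": 0,"rz": 0,"hand": 1},
    {"x": 0,"y": 0,"z": -0.15,"rx": 0,"ry": 0,"rz": 0,"hand": 1},
    {"x": 0,"y": 0,"z": -0.333,"rx": 0,"ry": 0,"rz": 0,"hand": 1},
    {"x": 0,"y": 0,"z": -0.333,"rx": 0,"ry": 0,"rz": 0,"hand": 1},
    {"x": 0,"y": 0,"z": -0.333,"rx": 0,"ry": 0,"rz": 0,"hand": 1},
  ],
)

```text
t: 6.2
tcp_pos: [0.5574, -0.2633, 0.1379]
ee_rot: [0.0, 1.0, 0.0, -0.0]
contact_force: [-0.8, 0.0, -2.3]
finger_gap: 0.0241
gripper_force: 40.0
```

```bash
python3 - <<'E'
from shot import *
st,im,d=shot('w4'); print(st['tcp_pos'],st['contact_force'])
X=world('wrist',d,d>0,st); R=X-st['tcp_pos']
s=R[(np.hypot(R[:,0],R[:,1])<.02)&(R[:,2]>.0)&(R[:,2]<.06)]
h,e=np.histogram(s[:,2],np.arange(0,.06,.002)); print(h)
t=s[(s[:,2]>.0295)&(s[:,2]<.036)]; print(t.min(0),t.max(0),np.median(t,0))
cv2.imwrite('pics/w4c.png',cv2.resize(im[130:290,150:350][:,:,::-1],None,fx=3.7,fy=3.7,interpolation=cv2.INTER_CUBIC))
E
```

```text
[ 0.55738593 -0.26333808  0.13794264] [-8.23198542e-01  8.64535286e-04 -2.33184485e+00]
[ 51  70  66  59  65  58  85  60  60 239 172 118 132 159 171 264 700  65
  42  55  54  45  59  39  53  54  50  75  99]
[-0.0070954  -0.0159941   0.02951655] [0.01323677 0.01589453 0.03579696] [ 0.00538746 -0.00044316  0.03247014]
```

View pics/w4c.png

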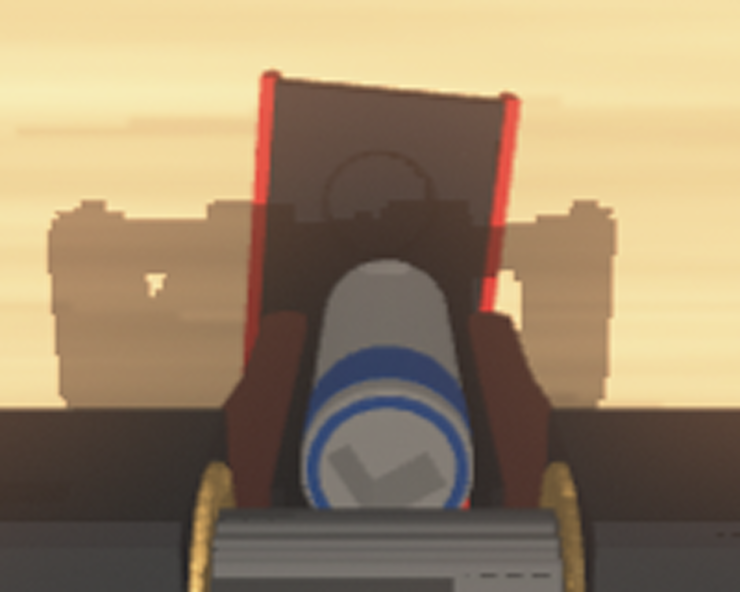

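Blue is held upright in the pads, with its top ring at (387,465) and its hole at about 36°. I carry it over the marked nut, turning 8.4°.

Call:
play_rows(
  steps=[
    {"x": -0.2,"y": -0.1,"z": -0.03,"rx": 0,"ry": 0,"rz": 0,"hand": 1},
    {"x": -0.2747,"y": -0.4,"z": -0.03,"rx": 0,"ry": 0,"rz": 0,"hand": 1},
    {"x": -0.2747,"y": -0.8577,"z": 0,"rx": 0,"ry": 0,"rz": 0.0233,"hand": 1},
    {"x": -0.2747,"y": -0.8577,"z": 0,"rx": 0,"ry": 0,"rz": 0.0233,"hand": 1},
    {"x": -0.2747,"y": -0.8577,"z": 0.093,"rx": 0,"ry": 0,"rz": 0.0233,"hand": 1},
    {"x": -0.2747,"y": -0.8577,"z": 0.093,"rx": 0,"ry": 0,"rz": 0.0233,"hand": 1},
    {"x": -0.2747,"y": -0.8577,"z": 0.093,"rx": 0,"ry": 0,"rz": 0.0233,"hand": 1},
    {"x": -0.2747,"y": -0.8577,"z": 0.093,"rx": 0,"ry": 0,"rz": 0.0233,"hand": 1},
    {"x": -0.2747,"y": -0.8577,"z": 0.093,"rx": 0,"ry": 0,"rz": 0.0233,"hand": 1},
    {"x": -0.2747,"y": -0.8577,"z": 0.093,"rx": 0,"ry": 0,"rz": 0.0233,"hand": 1},
  ],
)

```text
t: 7.5
tcp_pos: [0.4758, -0.0068, 0.111]
ee_rot: [0.0, 0.997, -0.074, 0.0]
contact_force: [0.6, 0.3, -1.9]
finger_gap: 0.0245
gripper_force: 40.0
```

```bash
python3 - <<'E'
from shot import *
st,im,d=shot('w5'); print(st['tcp_pos'],st['ee_rot'],st['contact_force'])
cv2.imwrite('pics/w5c.png',cv2.resize(im[100:260,150:350][:,:,::-1],None,fx=3.7,fy=3.7,interpolation=cv2.INTER_CUBIC))
E
```

```text
[ 0.47577012 -0.00676138  0.11097598] [ 7.23171097e-05  9.97283477e-01 -7.36586257e-02  2.61183468e-04] [ 0.59332097  0.31499067 -1.91312988]
```

Call:
play_rows(
  steps=[
    {"x": -0.003,"y": -0.0022,"z": 0.05,"rx": 0,"ry": 0,"rz": 0,"hand": 1},
    {"x": -0.003,"y": -0.0022,"z": 0.075,"rx": 0,"ry": 0,"rz": 0,"hand": 1},
    {"x": -0.003,"y": -0.0022,"z": 0.083,"rx": 0,"ry": 0,"rz": 0,"hand": 1},
    {"x": -0.003,"y": -0.0022,"z": 0.09,"rx": 0,"ry": 0,"rz": 0,"hand": 1},
    {"x": -0.003,"y": -0.0022,"z": 0.095,"rx": 0,"ry": 0,"rz": 0,"hand": 1},
  ],
)

```text
t: 8.18
tcp_pos: [0.475, -0.0052, 0.0823]
ee_rot: [0.0, 0.997, -0.073, 0.0]
contact_force: [-0.1, 0.2, -1.1]
finger_gap: 0.0246
gripper_force: 40.0
```

The mouth is 2.4 mm past the nut's top face with no contact force, so it is engaged. I continue down gently.

Call:
play_rows(
  steps=[
    {"x": 0,"y": 0,"z": 0.008,"rx": 0,"ry": 0,"rz": 0,"hand": 1},
    {"x": 0,"y": 0,"z": 0.016,"rx": 0,"ry": 0,"rz": 0,"hand": 1},
    {"x": 0,"y": 0,"z": 0.022,"rx": 0,"ry": 0,"rz": 0,"hand": 1},
    {"x": 0,"y": 0,"z": 0.026,"rx": 0,"ry": 0,"rz": 0,"hand": 1},
  ],
)

```text
t: 8.68
tcp_pos: [0.4754, -0.0055, 0.0748]
ee_rot: [0.0, 0.997, -0.073, 0.001]
contact_force: [1.0, -2.2, 5.9]
finger_gap: 0.0242
gripper_force: 40.0
```

It touches at the washer height. I press slightly more and check the twist by a small turn.

Call:
play_rows(
  steps=[
    {"x": 0,"y": 0,"z": 0.003,"rx": 0,"ry": 0,"rz": 0,"hand": 1},
    {"x": 0,"y": 0,"z": 0.003,"rx": 0,"ry": 0,"rz": 0.022,"hand": 1},
    {"x": 0,"y": 0,"z": 0.003,"rx": 0,"ry": 0,"rz": 0.022,"hand": 1},
  ],
)

```text
t: 9.05
tcp_pos: [0.4755, -0.0056, 0.0745]
ee_rot: [0.0, 0.99, -0.143, 0.001]
contact_force: [-1.2, -2.5, 11.1]
finger_gap: 0.0242
gripper_force: 40.0
```

```bash
python3 -c "
from plant import ctrl
s=ctrl.get_state();print(s['ft_torque'],s['contact_force'],s['ee_rot'],s['tcp_pos'])"
```

```text
[-0.61303919  0.33935178 -0.07944409] [-1.15039735 -2.46138666 11.07961655] [ 2.38559204e-04  9.89747347e-01 -1.42826793e-01  7.99570298e-04] [ 0.47547301 -0.00555841  0.07448171]
```

Call:
play_rows(
  steps=[
    {"x": 0,"y": 0,"z": 0,"rx": 0,"ry": 0,"rz": -0.022,"hand": 1},
    {"x": 0,"y": 0,"z": 0,"rx": 0,"ry": 0,"rz": -0.022,"hand": 1},
    {"x": 0,"y": 0,"z": 0,"rx": 0,"ry": 0,"rz": -0.022,"hand": 1},
  ],
)

```text
t: 9.43
tcp_pos: [0.4755, -0.0055, 0.0745]
ee_rot: [0.0, 0.997, -0.073, 0.001]
contact_force: [-1.7, -1.5, 11.2]
finger_gap: 0.0241
gripper_force: 40.0
```

```bash
python3 - <<'E'
from shot import *
s,im,d=shot('w6');print(s['ft_torque'],s['contact_force'],s['ee_rot'],s['tcp_pos'],s['joint_vel'].round(3))
X=world('wrist',d,d>0,s); R=X-s['tcp_pos']
t=R[(np.hypot(R[:,0],R[:,1])<.011)&(R[:,2]>.025)&(R[:,2]<.045)]; print(np.percentile(X[(np.hypot(R[:,0]-.006,R[:,1])<.005)&(R[:,2]>.028)&(R[:,2]<.04)][:,2],[10,50,90]))
cv2.imwrite('pics/w6.png',im[:,:,::-1])
E
```

```text
[-0.59961189  0.31490915  0.06658284] [-1.67623927 -1.45919553 11.17640334] [ 2.17847426e-04  9.97331735e-01 -7.29978287e-02  8.24691284e-04] [ 0.47552244 -0.00548697  0.0744863 ] [-0.003 -0.001  0.001 -0.002 -0.001  0.001 -0.001]
[0.10645989 0.10723037 0.10803727]
```

View pics/w6.png

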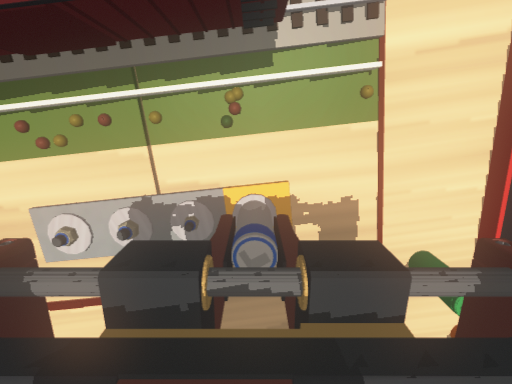

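The socket sits fully home: its top is at z ≈ 107 to 108 mm at pixel (254,250), and the washer edge shows at (255,205) on the yellow patch. The other sockets were never touched.

```bash
python3 -c "
from plant import ctrl
print(ctrl.finish_job())"
```

```text
the job is handed in; nothing more can be done
None
```

Job handed in (no verdict returned): the blue 16 mm socket is gripped upright and fully home on the marked nut, which I sized as 16 mm from the images because a twist test was inconclusive, and nothing else was touched.

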